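Torque the flywheel nut with the click wrench

ROBOT

A 6-joint arm with a two-finger parallel gripper is mounted at the origin on the work surface. World frame = base frame: x ahead of the robot, y to its left, z up, the work surface at z = 0. Lengths are in m, angles in rad, forces in N, time in s.
With the tool pointing down it reaches from about 0.275 to 0.775 m from the base axis. Payload 14.6 kg.
Tool frame: the origin (TCP) lies midway between the tips of the shut fingers; the grasp point (between the pads) lies 19 mm behind it; z points along the fingers, y is the line along which they close (so a half turn about z gives the same grasp; the last joint's range is limited). The gripper opens to 85 mm and grips with 20 to 120 N. Pads are 22 mm wide; open, the fingers measure 114 mm over their backs; the gripper's body (76 mm by 85 mm) begins 54 mm behind the grasp point. The pads swing forward as they close: fully open they stand 13 mm farther back than shut.
Start: joints at [1.186, 0.263, -0.048, 1.259, 0, 1.415], TCP at [0.12, 0.511, 0.231] pointing down, gripper open.
Joint ranges: [-2.65, 2.65], [-0.89, 1.7], [-1.18, 1.37], [-2.13, 2.11], [-1.35, 1.29], [-3.14, 3.14]. Speed limits (rad/s): [1.89, 1.89, 2.57, 2.79, 3.14, 3.14].

INTERFACE

Orientations are given as a unit quaternion [w, x, y, z].
In Python, from station import telemetry, optics, bot gives the robot as it stands.
- The arm moves only by the tool drive_tool, never from a script. Its argument "series" is a list of rows, each an object with "linear": the shift along the tool's x, y, z in m, a list of three; "roll": the turn about the tool's z in degrees. A call has 1 to 8 rows; each row is the pose to reach, as a shift and turn from the pose commanded when the call began, along the tool's axes at that moment; what a row does not reach only later rows make up. A row lasts 1/8 s, in which the tool goes at most 62.5 mm and 10.7 degrees, less where a joint would pass 70% of its speed; a pose out of reach is approached as far as the arm can. A call with a gripper value outside its range is refused whole. "jaw" is the gripper's target within -1 to 1 (fully open at 1, half-way at 0, shut at -1), set as the call begins (left out, the last holds). The fingers move at their own pace and stop on an object; "squeeze" is the grip in N (left out, the last holds). Time passes only in rows, so rows that repeat a pose let the fingers close. It gives the time, the measured TCP pose, the force, the opening and the grip force at its end, in the units of the state.
- telemetry.get_obs(): the state, without advancing time (a new reading comes with each control period).
- optics.capture(name): name is "scene" or "top"; returns the picture (400x640x3 uint8, red, green, blue); there is no depth.
- optics.calibration(name): a dict with "K" (3x3 intrinsics, pixels), "pose" (4x4, takes a point from camera to world coordinates). Camera axes: x right, y down, z forward; pixel columns grow to the right and rows downward; lengths in m; the calibration is good to about 2 mm. A picture is of the moment at which its call begins. calibration takes no time and is no camera call.
- bot.close_job(): hands the job in; it is judged then, once.
Trained networks look in the newest picture that a camera, given by its name, has taken for a name from the list of things; names that differ only in an ending like _2 or _b are one class to them, and where a whole thing is asked for, a point or a joint stands for the part that bears it (a point fixed in the world has none). Each returns a list of dicts, best first, with "p" (0 to 1); they miss things now and then, are a little off and sometimes report something else, mostly with a low value. They report only what shows in the picture. A call takes as long as a camera call.
- optics.masks_of(camera, target): "pixels" (400x640 bool, what is visible of it) and "point" ([row, column] as shares, 0 to 1, of the picture: columns of its width, rows of its height, amid what is visible of it).
- optics.landmark_of(camera, target): "point" ([row, column] as shares, 0 to 1, of the picture: columns of its width, rows of its height: a listed point, or the origin of a listed thing).
The state is a dict: "time_s": time; "joints": joint angles; "joint_velocities": joint speeds; "effort": joint torques, N m; "eef_pos": TCP position; "tool_rot": TCP orientation; "contact_force": force on the tool from outside, world axes, zero at the start; "ft_torque": the same for the moment, N m; "grip_width": finger opening in m; "gripper_force": force on a finger pad.
Only numpy, scipy, OpenCV 4.12 (cv2) and the standard library are available. Lean on these libraries where they do the work, as an engineer would, in place of code of your own. Each camera call takes 0.05 s, during which the arm holds its last target. There are 200 camera calls.

TASK

Take the click wrench from its wooden rest, set its socket fully down over the hex nut in the middle of the saw's flywheel, and turn the nut clockwise until the wrench clicks; stop at once when it does. Then lift the wrench off without loosening the nut and lay it back in its rest, head and tail as they were. Never force the socket down, and leave everything else on the bench as it is.

Things in the scene. Friction and masses are not known exactly. Their poses are not given: they have to be found in the camera images.
- wrench: Click (torque) wrench, preset, 0.5 to 0.75 kg, 240 mm long. Origin on the drive axis at the mouth (underside) of its hex socket, z up. The straight handle runs along -x, centre line 45 mm above the origin: round head of radius 20 mm (top at 56 mm), thin neck to 65 mm, flat-sided dark grip 65 to 140 mm, round tail 24 mm thick, 140 to 220 mm from the axis.
- wrench_grip (a point): Point on the handle's centre line 100 mm from the drive axis, in the middle of the dark rubber grip (20 mm wide, 24 mm high, 75 mm long) and at the wrench's balance: hold it here, also while turning.
- socket_top (a point): Point on the drive axis at the closed end of the socket's six-sided hole, 14 mm above its mouth. Hole 38 mm across flats (1 mm play a side on the nut), outside about 52 mm. Its flats face along the wrench's x and every 60 degrees from it: it slips over the nut when the two x axes differ by a multiple of 60 degrees, give or take 0.1 rad, so the handle may start in any of six directions.
- pointer (a point): Pointer on the socket, 27.5 mm ahead of the axis; moves to the wrench's +y as it breaks over. On a tight nut the wrench is stiff up to 1.0 N m about the nut's axis (10 N across the grip), then clicks: it breaks over and the load falls steeply, to half after 0.06 rad (6 mm at the grip). At 0.1 rad it is solid again and over-tightens. Unloaded it springs back.
- saw: Engine of a chain saw lying on its side, fixed: orange casing 240 x 170 x 62 mm, a low loop handle to 215 mm along its +x. Origin on the bench under the nut's axis, z up. On it a flywheel of radius 55 mm, top 74 mm above the bench (blades on it to 76 mm).
- nut: Dark steel hex nut in the flywheel's middle, 36 mm across flats, 16 mm high, its upper 4 mm a chamfer (cone). Origin on its axis at its underside, 77 mm above the bench; x points to the middle of one flat, z up. With the socket fully home its closed end lies on the nut's top, and its mouth is 2 mm above this origin.
- nut_flat (a point): Middle of one flat of the nut, 18 mm from its axis. The nut tightens clockwise seen from above. It runs down lightly (0.12 N m) for an unknown 0.3 to 0.6 rad, then is tight and stops dead. It also comes loose as lightly if the wrench is driven back against it (the socket has about 0.2 rad of free play back and forth).
- rest: Fixed wooden rest for the wrench: board 270 x 70 x 6 mm, long side along its x, origin on the bench under its middle, z up. At x = -85 mm stands a fork for the round tail: bottom 39 mm above the bench, prongs 34 mm apart inside, up to 60 mm. The wrench lies with its head to +x, socket mouth on the board, tail in the fork with 5 mm play a side.
- rest_seat (a point): Point on the rest's board top (6 mm above the bench), 100 mm from the rest's origin along +x, where the wrench's origin stands when it is put away.
- plug_socket: upright plain steel plug socket, a closed cylinder 24 mm across, 32 mm high; bystander
- cap: small open cup-shaped cap, 32 mm across, 22 mm high; bystander
- drum: steel clutch drum, 72 mm across, 30 mm high; bystander
- screwdriver: screwdriver lying flat; bystander
- tray: open steel tray 130 x 170 x 30 mm; bystander, a steel pin lies in it
- pin: steel piston pin, 20 mm thick, 50 mm long, lying in the tray; bystander
- spanner: open-ended spanner lying flat; bystander
- oil: bottle 60 mm across, 140 mm high; bystander

How it is judged:
On the way, in this order (a step that is already met when the one before it is completed fails the run):
1. the socket is fully down over the nut (z of wrench in the frame of nut below 0.005 m and horizontal distance between wrench and nut below 0.003 m and angle between wrench's own z axis and vertical below 0.1 rad), for 0.1 s.
2. the wrench on the nut has clicked over (broken over by more than 0.024 rad) (y of pointer in the frame of wrench above 0.00066 m and z of wrench in the frame of nut below 0.008 m and horizontal distance between wrench and nut below 0.006 m), for 0.03 s.
At the end, for the whole second after the job is handed in: The wrench lies back in its rest, released and still: its origin within 20 mm of the rest's seat point and 12 mm sideways, pointing along the rest within 0.15 rad and level within 0.1 rad; the nut stays tightened (its flat at least 4.5 mm from where it began) (distance between wrench and rest_seat below 0.02 m and y of wrench in the frame of rest between -0.012 and 0.012 m and angle between the x axis of wrench and the x axis of rest, either way round below 0.15 rad and angle between wrench's own z axis and vertical below 0.1 rad and linear speed of wrench below 0.02 m/s and contact force between the fingers and wrench below 0.1 N and distance of nut_flat from where it was at the start of the episode above 0.0045 m); the robot touches nothing.
It fails at once if the wrench was pulled on past its click until it went solid (broken over by more than 0.095 rad) (y of pointer in the frame of wrench above 0.0026 m).
It fails at once if the wrench was forced or struck on the nut or saw (over 40 N while the socket was not yet home on the nut) (contact force between wrench and saw above 40 N and z of wrench in the frame of nut above 0.006 m).
It fails at once if the robot struck the saw (contact force between any of the fingers, the arm and saw above 15 N).
It fails at once if another thing on the bench was moved by more than 20 mm (distance of any of plug_socket, cap, drum, screwdriver, tray, pin, spanner, oil from where it was at the start of the episode above 0.02 m).
It also fails if it takes over 72 s, if anything falls off the work surface, if the arm or the gripper's body presses on something with over 40 N, if the wrist force passes 120 N, or if a joint passes its speed limit or range.

## Working session

There is one attempt and no reset: what is moved stays moved. The work goes in short steps, Python scripts to look and compute and a tool call to move; the robot and the scene stay as the last step left them, time stands still between calls to the robot, and variables do not carry over. Pictures are saved under pics/ and viewed, at most 10 in all, crops included, and the job is handed in when it is done.

Besides the shell and the picture viewer there is one more tool, called after "Request:" by a JSON object that holds its "name" and its "arguments", one argument or row to a line. drive_tool: Moves the arm, as the interface text tells. Its arguments: {"type":"object","properties":{"series":{"type":"array"},"jaw":{"type":"number"},"squeeze":{"type":"number"}},"required":["series"]}

```bash
mkdir -p pics; ls
cat > h.py <<'E'
import numpy as np, cv2
from station import telemetry, optics, bot
def save(cam,name):
    im=optics.capture(cam); cv2.imwrite('pics/'+name+'.png',im[:,:,::-1]); return im
def lm(cam,t):
    r=optics.landmark_of(cam,t)
    return [(round(d['p'],2),np.array([d['point'][1]*640,d['point'][0]*400])) for d in r]
def ray(cam,uv):
    c=optics.calibration(cam);K=np.array(c['K']);T=np.array(c['pose'])
    d=T[:3,:3]@np.linalg.solve(K,[uv[0],uv[1],1]);return T[:3,3],d/np.linalg.norm(d)
def atz(cam,uv,z):
    o,d=ray(cam,uv);return o+d*(z-o[2])/d[2]
def tri(uvs):
    A=np.zeros((3,3));b=np.zeros(3);R=[ray(c,u) for c,u in uvs]
    for o,d in R:
        P=np.eye(3)-np.outer(d,d);A+=P;b+=P@o
    x=np.linalg.solve(A,b);return x,[np.linalg.norm((np.eye(3)-np.outer(d,d))@(x-o)) for o,d in R]
E
python3 - <<'E'
from h import *
np.set_printoptions(precision=4,suppress=True)
o=telemetry.get_obs();print(o)
for c in('scene','top'):
    save(c,c+'0');k=optics.calibration(c);print(c,np.array(k['K']),np.array(k['pose']))
U={}
for t in['wrench','wrench_grip','socket_top','pointer','nut','nut_flat','rest','rest_seat','saw']:
    for c in('scene','top'):
        r=lm(c,t);print(t,c,r[:2]);U[t,c]=r
    if U[t,'scene'] and U[t,'top']: print('  tri',tri([(c,U[t,c][0][1]) for c in('scene','top')]))
E
```

```text
pics
{'time_s': 0.0, 'joints': array([ 1.1857,  0.2635, -0.0489,  1.2594,  0.    ,  1.4155]), 'joint_velocities': array([ 0.0024,  0.0019,  0.0016, -0.0008, -0.0005, -0.0002]), 'effort': array([ -0.0009, -63.761 ,  38.4568,   0.0137,  -0.0002,  -0.    ]), 'eef_pos': array([0.1195, 0.5109, 0.2308]), 'tool_rot': array([-0.0001,  0.1146,  0.9934, -0.0005]), 'contact_force': array([-0.253 ,  0.0691, -0.2651]), 'ft_torque': array([ 0.003 , -0.0227,  0.0455]), 'gripper_force': 0.0, 'grip_width': 0.08525094620523746}
scene [[419.5792   0.     318.0431]
 [  0.     419.5792 202.1833]
 [  0.       0.       1.    ]] [[-0.816   0.4623 -0.3469  0.9059]
 [ 0.578   0.6488 -0.495   0.5584]
 [-0.0037 -0.6044 -0.7966  0.9669]
 [ 0.      0.      0.      1.    ]]
top [[434.1308   0.     325.8398]
 [  0.     434.1308 199.0606]
 [  0.       0.       1.    ]] [[-0.0287 -0.984   0.176   0.302 ]
 [-0.9995  0.0298  0.0035  0.0125]
 [-0.0087 -0.1759 -0.9844  1.3154]
 [ 0.      0.      0.      1.    ]]
wrench scene [(0.79, array([319.68, 313.4 ]))]
wrench top [(0.82, array([251.776, 151.68 ]))]
  tri (array([0.
[... 1232 characters left out ...]
23824136864)])
rest scene [(0.57, array([343.424, 290.2  ]))]
rest top [(0.85, array([259.52, 182.68]))]
  tri (array([0.594 , 0.2208, 0.0043]), [np.float64(8.523208322935849e-05), np.float64(8.52320832295843e-05)])
rest_seat scene [(0.98, array([313.408, 315.88 ]))]
rest_seat top [(0.67, array([258.176, 152.6  ])), (0.27, array([249.6 , 140.12]))]
  tri (array([ 0.692 ,  0.2275, -0.005 ]), [np.float64(0.001883230018032053), np.float64(0.0018832300180319143)])
saw scene [(0.95, array([269.504, 185.68 ])), (0.72, array([420.096, 246.4  ]))]
saw top [(0.85, array([390.016, 185.32 ]))]
  tri (array([ 0.5705, -0.1791,  0.0019]), [np.float64(0.00443003240673142), np.float64(0.00443003240673126)])
```

View pics/scene0.png

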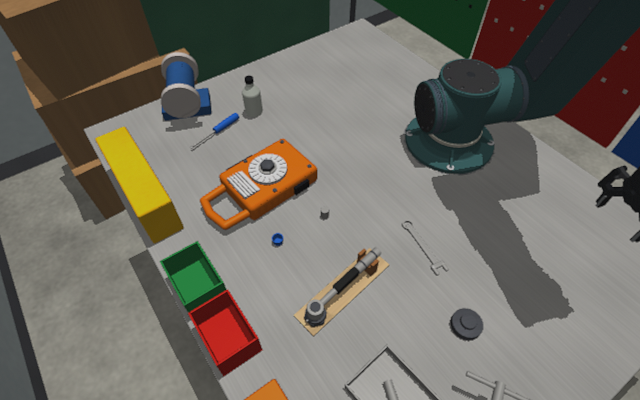

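View pics/top0.png

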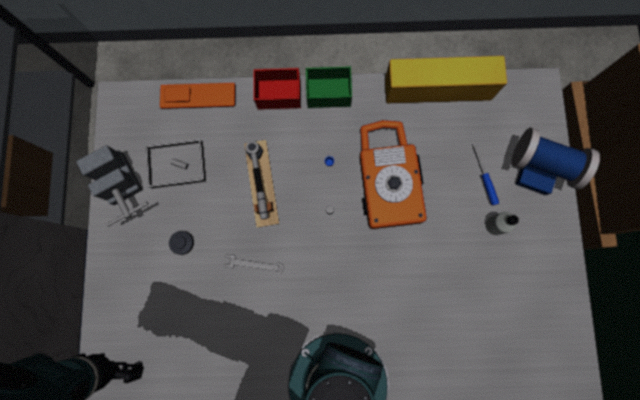

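The scene view shows the wrench head at about (316,312), its tail at (372,257), and the nut at about (268,167). The top view shows head (253,148), tail (264,213) and nut (394,182). I'll enlarge both for finer measurement.

Run:
```python
from h import *
np.set_printoptions(precision=4,suppress=True)
def crop(im,x,y,w=50,h=37,s=8): return cv2.resize(im[y-h//2:y-h//2+h,x-w//2:x-w//2+w],(400,296),interpolation=cv2.INTER_CUBIC)
S=cv2.imread('pics/scene0.png');T=cv2.imread('pics/top0.png')
def wc(im,x,y): return cv2.resize(im[y-37:y+37,x-50:x+50],(400,296),interpolation=cv2.INTER_CUBIC)
cv2.imwrite('pics/crops.png',np.vstack([np.hstack([crop(S,267,167),crop(T,394,183)]),np.hstack([wc(S,343,285),wc(T,260,181)])]))
# masks
for c in('scene','top'):
    optics.capture(c)
    for t in('nut','wrench','rest','wrench_grip'):
        for d in optics.masks_of(c,t)[:2]:
            m=d['pixels'].astype(np.uint8);ys,xs=np.nonzero(m)
            print(c,t,round(d['p'],2),m.sum(),xs.mean(),ys.mean(),cv2.minAreaRect(np.c_[xs,ys].astype(np.float32)))
            if d is not None: np.save(f'm_{c}_{t}.npy',m) if d['p']>.4 else 0
```

```text
scene nut 0.71 172 267.3255813953488 165.21511627906978 ((267.5, 165.5), (13.0, 15.0), 90.0)
scene wrench 0.57 1202 337.35357737104823 290.0108153078203 ((339.8818359375, 283.79852294921875), (24.918285369873047, 101.88811492919922), 39.38241958618164)
scene rest 0.81 1616 345.13242574257424 290.8700495049505 ((341.31097412109375, 290.29876708984375), (29.131837844848633, 104.0706787109375), 46.789913177490234)
scene wrench_grip 0.64 1118 337.3112701252236 290.15384615384613 ((340.0766906738281, 283.77935791015625), (23.64929962158203, 101.88811492919922), 39.38241958618164)
top nut 0.46 151 394.17218543046357 182.88741721854305 ((394.0, 183.0), (12.0, 14.0), 90.0)
top wrench 0.84 707 256.94766619519095 175.71428571428572 ((260.04986572265625, 179.44223022460938), (79.40365600585938, 16.82099723815918), 77.6609115600586)
top rest 0.62 1058 263.4319470699433 187.70793950850663 ((260.63995361328125, 183.48001098632812), (84.85281372070312, 22.627416610717773), 81.8698959350586)
top wrench_grip 0.74 666 257.04204204204206 176.36186186186185 ((260.0421447753906, 179.8516845703125), (78.22688293457031, 16.27388572692871), 77.96940612792969)
```

View pics/crops.png

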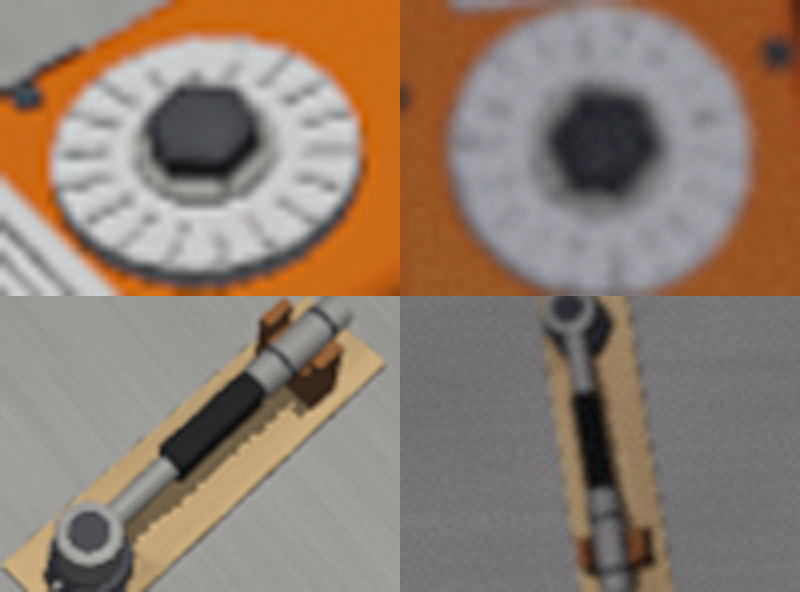

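```bash
cat > nutfit.py <<'E'
from h import *
np.set_printoptions(precision=4,suppress=True)
S=cv2.imread('pics/scene0.png');T=cv2.imread('pics/top0.png')
def proj(cam,P):
    c=optics.calibration(cam);K=np.array(c['K']);M=np.linalg.inv(np.array(c['pose']))
    q=(np.atleast_2d(P)@M[:3,:3].T+M[:3,3])@K.T;return q[:,:2]/q[:,2:]
if __name__=='__main__':
    fly={}
    for c,im,x0,y0 in(('scene',S,242,149),('top',T,369,165)):
        cr=im[y0:y0+37,x0:x0+50].astype(int);sat=cr.max(2)-cr.min(2)
        w=((sat<60)&(cr.max(2)>(110 if c=='top' else 140))).astype(np.uint8)
        n,l,st,ce=cv2.connectedComponentsWithStats(w)
        k=l[18,10 if c=='scene' else 10];cc=max(cv2.findContours((l==k).astype(np.uint8),0,1)[0],key=cv2.contourArea)
        e=cv2.fitEllipse(cv2.convexHull(cc));fly[c]=np.array(e[0])+[x0,y0];print(c,fly[c],e[1:],atz(c,fly[c],.074))
    print('fly',tri(list(fly.items())))
    from scipy.optimize import minimize
    def cost(p,cam,ret=False):
        x,y,yaw,r=p
        a=yaw+np.pi/6+np.arange(6)*np.pi/3
        h=lambda R,z:np.c_[x+R*np.cos(a),y+R*np.sin(a),0*a+z]
        im,x0,y0=(S,242,149) if cam=='scene' else (T,369,165)
        uv=proj(cam,np.vstack([h(.0208,.077),h(.0208,.089),h(r,.093)]))-[x0,y0]
        F=16;hull=cv2.convexHull(((uv+.5)*F*16-8).astype(np.int32))
        m=np.zeros((37*F,50*F),np.uint8);cv2.fillConvexPoly(m,hull,1,shift=4)
        m=cv2.resize(m.astype(np.float32),(50,37),interpolation=cv2.INTER_AREA)
        if cam=='top': m=cv2.GaussianBlur(m,(0,0),.8)
        g=im[y0:y0+37,x0:x0+50].max(2).astype(float);b=(slice(6,27),slice(14,36))
        A=np.c_[m[b].ravel(),np.ones(m[b].size)];_,res,_,_=np.linalg.lstsq(A,g[b].ravel(),rcond=None)
        return res[0]/1e4
    from itertools import product
    for cam in('scene','top'):
        X0=atz(cam,fly[cam],.075)[:2];L=[]
        for yaw in np.arange(0,60,5):
            r=minimize(cost,[*X0,np.radians(yaw),.018],args=(cam,),method='Nelder-Mead',options=dict(initial_simplex=np.array([[*X0,np.radians(yaw),.018]]*5)+np.vstack([np.zeros(4),np.diag([.002,.002,.08,.001])]),maxiter=150))
            L.append((r.fun,np.degrees(r.x[2])%60,r.x[:2],r.x[3]))
        for l in sorted(L,key=lambda l:l[0])[:4]:print(cam,*l)
    # wrench
    uv={'head':((315.5,306.5),(252.5,147.5)),'grip':((346.4,278.6),(258.5,180)),'tail':((379.2,251.5),(265,217))}
    for k,(s,t) in uv.items(): print(k,tri([('scene',s),('top',t)]),atz('scene',s,.062 if k=='head' else .063),atz('top',t,.062))
E
python3 nutfit.py
```

```text
scene [267.2302 167.8153] ((28.277469635009766, 38.36526107788086), 82.5582046508789) [ 0.5639 -0.1808  0.074 ]
top [391.5623 181.703 ] ((36.73787307739258, 44.45227813720703), 131.28147888183594) [ 0.5697 -0.1766  0.074 ]
fly (array([ 0.5674, -0.1749,  0.0819]), [np.float64(0.0007158900514429176), np.float64(0.0007158900514429629)])
scene 23.479993883682354 53.04255486830386 [ 0.5638 -0.1811] 0.01811789993207162
scene 23.482124089232595 53.41104955552759 [ 0.5638 -0.181 ] 0.0183980866283617
scene 23.48330586924035 53.05983058912465 [ 0.5638 -0.1811] 0.018129831778262013
scene 23.515145596887706 53.331912763759924 [ 0.5638 -0.1809] 0.018513093359375715Traceback (most recent call last):
  File "nutfit.py", line 34, in <module>
    r=minimize(cost,[*X0,np.radians(yaw),.018],args=(cam,),method='Nelder-Mead',options=dict(initial_simplex=np.array([[*X0,np.radians(yaw),.018]]*5)+np.vstack([np.zeros(4),np.diag([.002,.002,.08,.001])]),maxiter=150))
    res = _minimize_neldermead(fun, x0, args, callback, bounds=bounds,
                               **options)
    fsim[j] = func(sim[j])
              ~~~~^^^^^^^^
    fx = function(np.copy(x), *(wrapper_args + args))
  File "nutfit.py", line 22, in cost
    uv=proj(cam,np.vstack([h(.0208,.077),h(.0208,.089),h(r,.093)]))-[x0,y0]
       ~~~~^^^^^^^^^^^^^^^^^^^^^^^^^^^^^^^^^^^^^^^^^^^^^^^^^^^^^^^^
  File "nutfit.py", line 5, in proj
    c=optics.calibration(cam);K=np.array(c['K']);M=np.linalg.inv(np.array(c['pose']))
ValueError: time passes only in moves, steps and waits
```

```bash
sed -i "s/^def ray/import functools\n@functools.lru_cache\ndef cal(n): return optics.calibration(n)\ndef ray/; s/c=optics.calibration(cam)/c=cal(cam)/" h.py; sed -i "s/c=optics.calibration(cam)/c=cal(cam)/; s/X0=atz(cam,fly\[cam\],.075)/X0=atz(cam,fly[cam] if cam=='scene' else (394,183.3),.075)/" nutfit.py; python3 nutfit.py | grep -v fly; python3 -c "
from h import *;print(telemetry.get_obs()['time_s'])"
```

```text
scene [267.2302 167.8153] ((28.277469635009766, 38.36526107788086), 82.5582046508789) [ 0.5639 -0.1808  0.074 ]
top [391.5623 181.703 ] ((36.73787307739258, 44.45227813720703), 131.28147888183594) [ 0.5697 -0.1766  0.074 ]
scene 23.479993883682354 53.04255486830386 [ 0.5638 -0.1811] 0.01811789993207162
scene 23.482124089232595 53.41104955552759 [ 0.5638 -0.181 ] 0.0183980866283617
scene 23.48330586924035 53.05983058912465 [ 0.5638 -0.1811] 0.018129831778262013
scene 23.515145596887706 53.331912763759924 [ 0.5638 -0.1809] 0.018513093359375715
top 3.3344702857636994 48.90118400374764 [ 0.5631 -0.1805] 0.023003954630767987
top 3.3360605251994704 48.75826915672823 [ 0.5631 -0.1805] 0.023014870410508523
top 3.5846363226174582 54.238921383425605 [ 0.563  -0.1805] 0.023384870772101808
top 6.032596955797644 48.63054831616042 [ 0.5647 -0.1816] 0.015884693947005892
head (array([0.6895, 0.234 , 0.0595]), [np.float64(0.001675386823433172), np.float64(0.0016753868234333927)]) [0.689  0.2362 0.062 ] [0.6899 0.2324 0.062 ]
grip (array([0.5888, 0.2174, 0.0567]), [np.float64(0.0027609446907940066), np.float64(0.0027609446907938995)]) [0.5891 0.2218 0.063 ] [0.5894 0.2145 0.062 ]
tail (array([0.476 , 0.2016, 0.0519]), [np.float64(0.005775094536422815), np.float64(0.005775094536422787)]) [0.4775 0.2102 0.063 ] [0.4784 0.1957 0.062 ]
1.5
```

```bash
cat >> h.py <<'E'
from scipy.spatial.transform import Rotation as Ro
def tgt(*P):
    "P: (x,y,z,yaw_deg of tool x) rows -> linear, roll from the present pose"
    o=telemetry.get_obs();q=o['tool_rot'];R=Ro.from_quat([q[1],q[2],q[3],q[0]]).as_matrix();y0=np.degrees(np.arctan2(R[1,0],R[0,0]))
    print('t',round(o['time_s'],2),'pos',np.round(o['eef_pos'],4),'yaw',round(y0,2),'F',np.round(o['contact_force'],1),'T',np.round(o['ft_torque'],2),'w',round(o['grip_width'],4),'tilt',round(np.degrees(np.arccos(-R[2,2])),2))
    for p in P: print(np.round(R.T@(np.array(p[:3])-o['eef_pos']),4),'roll',round(-((p[3]-y0+180)%360-180),1))
E
python3 -c "
from h import *
tgt((.589,.2185,.13,188.5),(.589,.2185,.032,188.5))"
```

```text
t 1.5 pos [0.1196 0.5112 0.2313] yaw 166.83 F [-0.2  0.4 -0.1] T [-0.    0.03 -0.06] w 0.0853 tilt 0.0
[-0.5238 -0.1781  0.1013] roll -21.7
[-0.5238 -0.1781  0.1993] roll -21.7
```

Request:
{"name": "drive_tool", "arguments": {
  "series": [
    {"linear":[-0.055,-0.018,0],"roll":-3},
    {"linear":[-0.11,-0.037,0.01],"roll":-6},
    {"linear":[-0.165,-0.056,0.02],"roll":-9},
    {"linear":[-0.22,-0.075,0.03],"roll":-12},
    {"linear":[-0.275,-0.093,0.04],"roll":-15},
    {"linear":[-0.33,-0.112,0.05],"roll":-18},
    {"linear":[-0.385,-0.131,0.06],"roll":-21},
    {"linear":[-0.44,-0.15,0.07],"roll":-21.7}
  ],
  "jaw": 0.3,
  "squeeze": 100
}}

```text
time_s: 2.5
eef_pos: [0.5155, 0.2636, 0.161]
tool_rot: [0.0, -0.075, 0.997, 0.0]
contact_force: [1.2, 1.1, 0.2]
grip_width: 0.0556
gripper_force: 0.0
```

```bash
python3 -c "
from h import *
tgt((.589,.2185,.13,188.5),(.589,.2185,.034,188.5))"
```

```text
t 2.5 pos [0.5155 0.2636 0.161 ] yaw -171.42 F [1.2 1.1 0.2] T [ 0.02  0.01 -0.05] w 0.0556 tilt 0.02
[-0.066  -0.0556  0.031 ] roll 0.1
[-0.0659 -0.0556  0.127 ] roll 0.1
```

Request:
{"name": "drive_tool", "arguments": {
  "series": [
    {"linear":[-0.035,-0.03,0.015],"roll":0},
    {"linear":[-0.066,-0.056,0.031],"roll":0},
    {"linear":[-0.066,-0.056,0.06],"roll":0},
    {"linear":[-0.066,-0.056,0.09],"roll":0},
    {"linear":[-0.066,-0.056,0.11],"roll":0},
    {"linear":[-0.066,-0.056,0.125],"roll":0},
    {"linear":[-0.066,-0.056,0.126],"roll":0}
  ]
}}

```text
time_s: 3.38
eef_pos: [0.587, 0.2193, 0.0346]
tool_rot: [-0.001, -0.074, 0.997, -0.0]
contact_force: [-0.2, 1.1, -0.7]
grip_width: 0.0552
gripper_force: 0.0
```

```bash
python3 -c "
from h import *
tgt((.589,.2185,.033,188.5))
s=save('scene','s1');t=save('top','t1')
f=lambda im,x,y:cv2.resize(im[y-37:y+37,x-50:x+50],(400,296),interpolation=cv2.INTER_CUBIC)
cv2.imwrite('pics/c1.png',np.hstack([f(s,343,285),f(t,260,181)])[:,:,::-1])"
```

```text
t 3.38 pos [0.587  0.2193 0.0346] yaw -171.46 F [-0.2  1.1 -0.7] T [ 0.03 -0.05  0.03] w 0.0552 tilt 0.08
[-0.0019 -0.0011  0.0016] roll 0.0
```

View pics/c1.png

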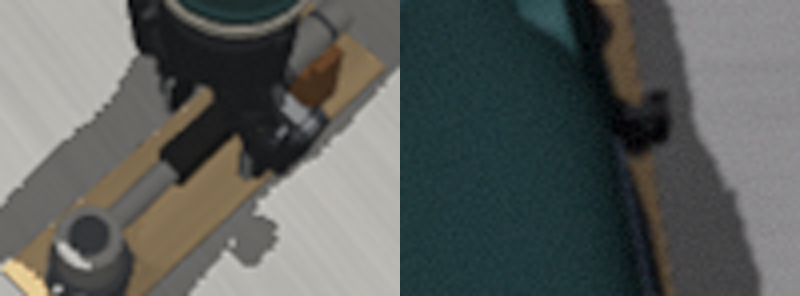

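The fingers straddle the dark grip (scene finger at ~(362,279)), with the head at ~(315,306) untouched. Next I close the gripper.

Request:
{"name": "drive_tool", "arguments": {
  "series": [
    {"linear":[-0.001,0,0.001],"roll":0},
    {"linear":[-0.001,0,0.001],"roll":0},
    {"linear":[-0.001,0,0.001],"roll":0},
    {"linear":[-0.001,0,0.001],"roll":0},
    {"linear":[-0.001,0,0.001],"roll":0},
    {"linear":[-0.001,0,0.001],"roll":0}
  ],
  "jaw": -1,
  "squeeze": 100
}}

```text
time_s: 4.22
eef_pos: [0.5889, 0.2195, 0.035]
tool_rot: [0.001, -0.075, 0.997, -0.0]
contact_force: [-1.0, -1.3, 5.8]
grip_width: 0.0185
gripper_force: 97.5
```

Request:
{"name": "drive_tool", "arguments": {
  "series": [
    {"linear":[0,0,-0.01],"roll":0},
    {"linear":[0,0,-0.03],"roll":0},
    {"linear":[0,0,-0.06],"roll":0},
    {"linear":[0,0,-0.09],"roll":0},
    {"linear":[0,0,-0.12],"roll":0},
    {"linear":[0,0,-0.13],"roll":0},
    {"linear":[0,0,-0.13],"roll":0}
  ]
}}

```text
time_s: 5.1
eef_pos: [0.5884, 0.2195, 0.1642]
tool_rot: [0.0, -0.074, 0.997, 0.0]
contact_force: [-0.3, 0.4, -6.1]
grip_width: 0.0184
gripper_force: 98.5
```

```bash
python3 -c "
from h import *
y=-8.;c,s=np.cos(np.radians(y)),np.sin(np.radians(y))
tgt((.5635-.1*c,-.1808-.1*s,.165,180+y))"
```

```text
t 5.1 pos [0.5884 0.2195 0.1642] yaw -171.47 F [-0.3  0.4 -6.1] T [-0.04  0.01  0.01] w 0.0184 tilt 0.01
[ 0.1799 -0.3637 -0.0009] roll 16.5
```

Request:
{"name": "drive_tool", "arguments": {
  "series": [
    {"linear":[0.015,-0.03,0],"roll":1},
    {"linear":[0.039,-0.08,0],"roll":3},
    {"linear":[0.064,-0.13,0],"roll":6},
    {"linear":[0.089,-0.18,0],"roll":9},
    {"linear":[0.114,-0.23,0],"roll":12},
    {"linear":[0.139,-0.28,0],"roll":14},
    {"linear":[0.164,-0.33,0],"roll":16},
    {"linear":[0.18,-0.364,0],"roll":16.5}
  ]
}}

```text
time_s: 6.1
eef_pos: [0.4628, -0.1689, 0.1631]
tool_rot: [-0.001, 0.071, 0.998, 0.0]
contact_force: [-0.2, -0.1, -6.0]
grip_width: 0.0179
gripper_force: 98.9
```

Request:
{"name": "drive_tool", "arguments": {
  "series": [
    {"linear":[0,0,0.01],"roll":0},
    {"linear":[0,0,0.02],"roll":0},
    {"linear":[0,0,0.02],"roll":0}
  ]
}}

```text
time_s: 6.48
eef_pos: [0.4639, -0.166, 0.143]
tool_rot: [-0.001, 0.069, 0.998, 0.001]
contact_force: [-0.2, -0.1, -6.4]
grip_width: 0.0184
gripper_force: 99.2
```

```bash
python3 -c "
from h import *
tgt()
s=save('scene','s2');t=save('top','t2')
f=lambda im,x,y:cv2.resize(im[y-37:y+38,x-50:x+50],(400,300),interpolation=cv2.INTER_CUBIC)
cv2.imwrite('pics/c2.png',np.hstack([f(s,275,160),f(t,394,190)])[:,:,::-1])
for t in('wrench','socket_top','pointer','wrench_grip'):
  for c in('scene','top'): print(t,c,lm(c,t)[:2])
"
```

```text
t 6.47 pos [ 0.4639 -0.166   0.143 ] yaw 172.1 F [-0.2 -0.1 -6.4] T [ 0.03  0.06 -0.04] w 0.0184 tilt 0.15
wrench scene []
wrench top [(0.41, array([395.584, 173.92 ]))]
socket_top scene [(0.73, array([264.576, 153.48 ]))]
socket_top top [(0.48, array([394.624, 175.6  ]))]
pointer scene [(0.72, array([249.984, 155.48 ]))]
pointer top [(0.41, array([394.688, 167.32 ]))]
wrench_grip scene [(0.87, array([299.008, 132.   ]))]
wrench_grip top []
```

View pics/c2.png

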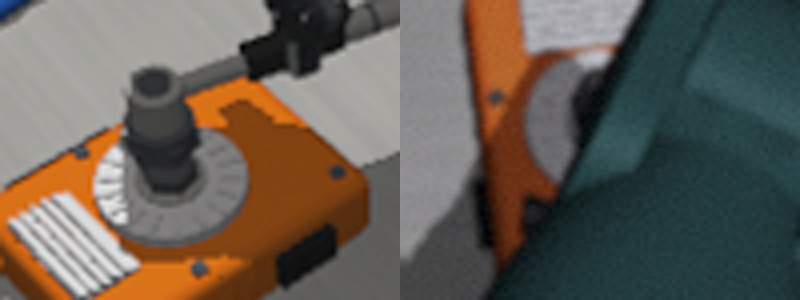

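Run:
```python
from h import *
from nutfit import proj
im=cv2.imread('pics/s2.png');x0,y0,F=240,128,14
cr=cv2.resize(im[y0:y0+42,x0:x0+48],None,fx=F,fy=F,interpolation=cv2.INTER_CUBIC)
a=np.linspace(0,2*np.pi,60)
for r,z,col in((.02,.170,(0,255,0)),(.016,.170,(0,255,255)),(.026,.114,(255,255,0)),(.0208,.077,(255,0,255))):
    uv=(proj('scene',np.c_[.5635+r*np.cos(a),-.1808+r*np.sin(a),0*a+z])-[x0,y0]+.5)*F
    cv2.polylines(cr,[uv.astype(int)],True,col,1)
cv2.imwrite('pics/c3.png',cr);print(atz('scene',(263.25,143.75),.17), proj('scene',[.5635,-.1808,.17]))
```

```text
[ 0.5648 -0.1812  0.17  ] [[263.7597 143.6405]]
```

View pics/c3.png

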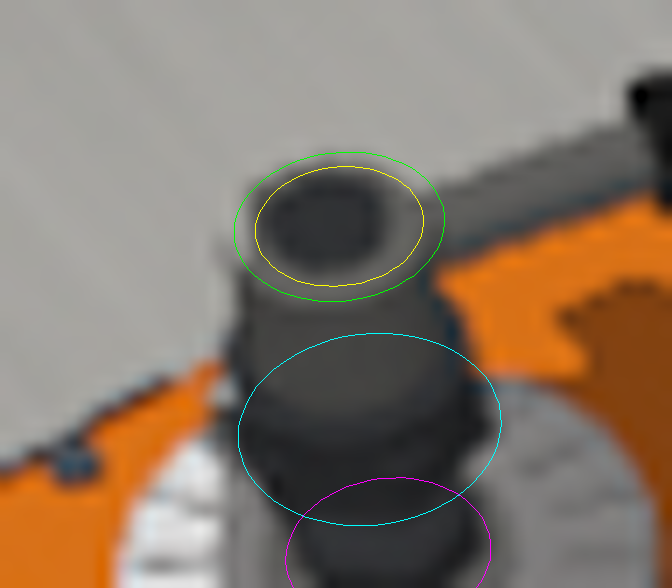

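```bash
python3 -c "
from h import *
tgt((.4629,-.165,.125,172))"
```

```text
t 6.97 pos [ 0.4645 -0.1672  0.1444] yaw 172.04 F [ 1.4  0.8 -6.1] T [-0.03  0.   -0.01] w 0.0187 tilt 0.01
[0.0019 0.0019 0.0194] roll 0.0
```

Request:
{"name": "drive_tool", "arguments": {
  "series": [
    {"linear":[0.0017,0.0014,0.005],"roll":0},
    {"linear":[0.0017,0.0014,0.01],"roll":0},
    {"linear":[0.0017,0.0014,0.015],"roll":0},
    {"linear":[0.0017,0.0014,0.018],"roll":0},
    {"linear":[0.0017,0.0014,0.018],"roll":0},
    {"linear":[0.0017,0.0014,0.018],"roll":0}
  ]
}}

```text
time_s: 7.72
eef_pos: [0.463, -0.1656, 0.1264]
tool_rot: [0.0, 0.069, 0.998, -0.0]
contact_force: [-0.2, -0.4, -6.4]
grip_width: 0.0185
gripper_force: 99.2
```

Run:
```python
from h import *
from nutfit import proj
tgt()
im=save('scene','s4')[:,:,::-1];tgt();x0,y0,F=240,128,14
cr=cv2.resize(im[y0:y0+42,x0:x0+48],None,fx=F,fy=F,interpolation=cv2.INTER_CUBIC)
a=np.linspace(0,2*np.pi,60)
for r,z,col in((.02,.152,(0,255,0)),(.010,.152,(0,255,255)),(.026,.096,(255,255,0)),(.0208,.077,(255,0,255))):
    uv=(proj('scene',np.c_[.5635+r*np.cos(a),-.1808+r*np.sin(a),0*a+z])-[x0,y0]+.5)*F
    cv2.polylines(cr,[uv.astype(int)],True,col,1)
cv2.imwrite('pics/c4.png',cr)
```

```text
t 7.72 pos [ 0.463  -0.1656  0.1264] yaw 172.03 F [-0.2 -0.4 -6.4] T [-0.04  0.04 -0.02] w 0.0185 tilt 0.01
t 7.78 pos [ 0.463  -0.1656  0.1264] yaw 172.03 F [-0.9  0.2 -6.1] T [-0.03  0.02  0.02] w 0.0183 tilt 0.02
```

View pics/c4.png

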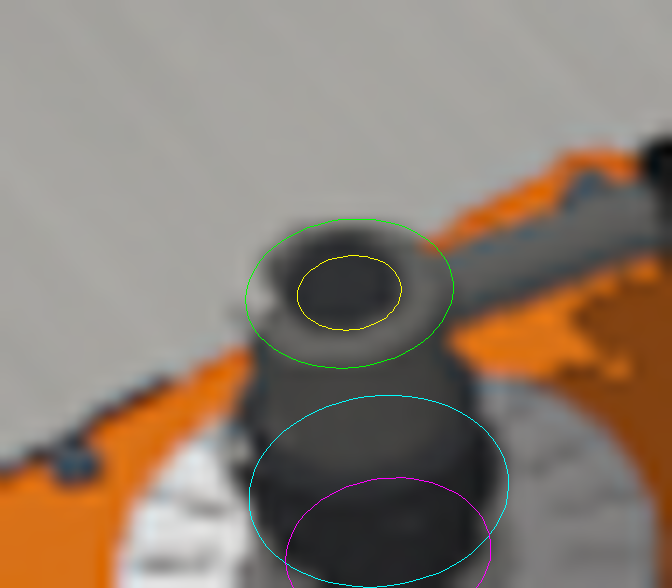

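Request:
{"name": "drive_tool", "arguments": {
  "series": [
    {"linear":[0,0,0.001],"roll":0},
    {"linear":[0,0,0.002],"roll":0},
    {"linear":[0,0,0.003],"roll":0},
    {"linear":[0,0,0.004],"roll":0},
    {"linear":[0,0,0.004],"roll":0}
  ]
}}

```text
time_s: 8.4
eef_pos: [0.4629, -0.1655, 0.1222]
tool_rot: [-0.0, 0.069, 0.998, 0.0]
contact_force: [-0.4, 0.4, -7.3]
grip_width: 0.0184
gripper_force: 99.2
```

```bash
python3 -c "
from h import *
tgt()"
```

```text
t 8.4 pos [ 0.4629 -0.1655  0.1222] yaw 172.04 F [-0.4  0.4 -7.3] T [ 0.05  0.05 -0.01] w 0.0184 tilt 0.0
```

Request:
{"name": "drive_tool", "arguments": {
  "series": [
    {"linear":[0,0,0.001],"roll":0},
    {"linear":[0,0,0.002],"roll":0},
    {"linear":[0,0,0.002],"roll":0}
  ]
}}

```text
time_s: 8.78
eef_pos: [0.4629, -0.1656, 0.1202]
tool_rot: [-0.0, 0.069, 0.998, 0.0]
contact_force: [-0.3, 0.2, -6.5]
grip_width: 0.0183
gripper_force: 99.2
```

Request:
{"name": "drive_tool", "arguments": {
  "series": [
    {"linear":[0,0,0.001],"roll":0},
    {"linear":[0,0,0.002],"roll":0},
    {"linear":[0,0,0.002],"roll":0}
  ]
}}

```text
time_s: 9.15
eef_pos: [0.463, -0.1656, 0.1183]
tool_rot: [0.0, 0.069, 0.998, -0.0]
contact_force: [-0.5, -1.1, -5.0]
grip_width: 0.0185
gripper_force: 99.4
```

```bash
python3 -c "
from h import *
tgt()"
```

```text
t 9.15 pos [ 0.463  -0.1656  0.1183] yaw 172.03 F [-0.5 -1.1 -5. ] T [-0.05  0.    0.05] w 0.0185 tilt 0.0
```

Request:
{"name": "drive_tool", "arguments": {
  "series": [
    {"linear":[0,0,0.0005],"roll":0},
    {"linear":[0,0,0.001],"roll":0},
    {"linear":[0,0,0.001],"roll":0}
  ]
}}

```text
time_s: 9.52
eef_pos: [0.463, -0.1656, 0.1174]
tool_rot: [0.0, 0.069, 0.998, -0.0]
contact_force: [-1.7, 0.2, -1.8]
grip_width: 0.0182
gripper_force: 99.9
```

```bash
python3 -c "
from h import *
tgt()"
```

```text
t 9.53 pos [ 0.463  -0.1656  0.1174] yaw 172.03 F [-1.7  0.2 -1.8] T [-0.07  0.07 -0.09] w 0.0182 tilt 0.02
```

Request:
{"name": "drive_tool", "arguments": {
  "series": [
    {"linear":[0.0005,0,0],"roll":0},
    {"linear":[0.001,0,0],"roll":0},
    {"linear":[0.001,0,0.0005],"roll":0},
    {"linear":[0.001,0,0.001],"roll":0},
    {"linear":[0.001,0,0.001],"roll":0}
  ]
}}

```text
time_s: 10.15
eef_pos: [0.462, -0.1655, 0.1164]
tool_rot: [0.0, 0.07, 0.998, -0.0]
contact_force: [-1.2, -0.5, -0.2]
grip_width: 0.0182
gripper_force: 100.2
```

```bash
python3 -c "
from h import *
tgt()"
```

```text
t 10.15 pos [ 0.462  -0.1655  0.1164] yaw 172.03 F [-1.2 -0.5 -0.2] T [-0.42 -0.18 -0.16] w 0.0182 tilt 0.02
```

Request:
{"name": "drive_tool", "arguments": {
  "series": [
    {"linear":[0.0003,-0.0005,0],"roll":0},
    {"linear":[0.0006,-0.001,0],"roll":0},
    {"linear":[0.0006,-0.001,0],"roll":0}
  ]
}}

```text
time_s: 10.52
eef_pos: [0.4613, -0.1663, 0.1162]
tool_rot: [0.0, 0.069, 0.998, 0.0]
contact_force: [0.9, -0.0, -1.6]
grip_width: 0.0186
gripper_force: 99.8
```

```bash
python3 -c "
from h import *
tgt()"
```

```text
t 10.53 pos [ 0.4613 -0.1663  0.1162] yaw 172.03 F [ 0.9 -0.  -1.6] T [-0.17 -0.39  0.  ] w 0.0186 tilt 0.01
```

Request:
{"name": "drive_tool", "arguments": {
  "series": [
    {"linear":[0,-0.0004,0.0003],"roll":0},
    {"linear":[0,-0.0007,0.0006],"roll":0},
    {"linear":[0,-0.0007,0.001],"roll":0},
    {"linear":[0,-0.0007,0.001],"roll":0}
  ]
}}

```text
time_s: 11.02
eef_pos: [0.4611, -0.1669, 0.1153]
tool_rot: [-0.0, 0.069, 0.998, 0.0]
contact_force: [-2.2, 3.4, 1.5]
grip_width: 0.0187
gripper_force: 100.5
```

```bash
python3 -c "
from h import *
tgt()"
```

```text
t 11.03 pos [ 0.4611 -0.1669  0.1153] yaw 172.04 F [-2.2  3.4  1.5] T [ 0.48 -0.33  0.24] w 0.0187 tilt 0.01
```

Request:
{"name": "drive_tool", "arguments": {
  "series": [
    {"linear":[0.0005,0.0003,0],"roll":0},
    {"linear":[0.0009,0.0005,0],"roll":0},
    {"linear":[0.0009,0.0005,0],"roll":0}
  ]
}}

```text
time_s: 11.4
eef_pos: [0.4599, -0.1664, 0.1149]
tool_rot: [-0.001, 0.07, 0.998, -0.0]
contact_force: [1.5, 0.2, -6.7]
grip_width: 0.0183
gripper_force: 99.2
```

```bash
python3 -c "
from h import *
tgt()"
```

```text
t 11.4 pos [ 0.4599 -0.1664  0.1149] yaw 172.02 F [ 1.5  0.2 -6.7] T [-0.18 -0.2  -0.06] w 0.0183 tilt 0.06
```

Request:
{"name": "drive_tool", "arguments": {
  "series": [
    {"linear":[0,0,0.0007],"roll":0},
    {"linear":[0,0,0.0014],"roll":0},
    {"linear":[0,0,0.002],"roll":0},
    {"linear":[0,0,0.002],"roll":0}
  ]
}}

```text
time_s: 11.9
eef_pos: [0.4602, -0.1664, 0.1132]
tool_rot: [-0.0, 0.07, 0.998, 0.0]
contact_force: [0.1, -0.9, -6.3]
grip_width: 0.0179
gripper_force: 99.3
```

```bash
python3 -c "
from h import *
tgt()"
```

```text
t 11.9 pos [ 0.4602 -0.1664  0.1132] yaw 172.03 F [ 0.1 -0.9 -6.3] T [-0.11  0.09 -0.02] w 0.0179 tilt 0.02
```

Request:
{"name": "drive_tool", "arguments": {
  "series": [
    {"linear":[0,0,0.0007],"roll":0},
    {"linear":[0,0,0.0014],"roll":0},
    {"linear":[0,0,0.002],"roll":0},
    {"linear":[0,0,0.0027],"roll":0},
    {"linear":[0,0,0.0027],"roll":0}
  ]
}}

```text
time_s: 12.52
eef_pos: [0.4603, -0.1664, 0.1105]
tool_rot: [-0.0, 0.069, 0.998, 0.0]
contact_force: [-0.4, -1.1, -6.8]
grip_width: 0.0184
gripper_force: 99.3
```

```bash
python3 -c "
from h import *
tgt()"
```

```text
t 12.53 pos [ 0.4603 -0.1664  0.1105] yaw 172.03 F [-0.4 -1.1 -6.8] T [-0.2   0.14 -0.08] w 0.0184 tilt 0.01
```

Request:
{"name": "drive_tool", "arguments": {
  "series": [
    {"linear":[0,0,0.0007],"roll":0},
    {"linear":[0,0,0.0014],"roll":0},
    {"linear":[0,0,0.002],"roll":0},
    {"linear":[0,0,0.002],"roll":0}
  ]
}}

```text
time_s: 13.02
eef_pos: [0.4603, -0.1664, 0.1085]
tool_rot: [-0.0, 0.069, 0.998, -0.0]
contact_force: [-0.3, -1.3, -6.5]
grip_width: 0.0189
gripper_force: 99.3
```

```bash
python3 -c "
from h import *
tgt()"
```

```text
t 13.03 pos [ 0.4603 -0.1664  0.1085] yaw 172.03 F [-0.3 -1.3 -6.5] T [-0.27  0.11 -0.15] w 0.0189 tilt 0.0
```

Request:
{"name": "drive_tool", "arguments": {
  "series": [
    {"linear":[0,0,0.0005],"roll":0},
    {"linear":[0,0,0.001],"roll":0},
    {"linear":[0,0,0.001],"roll":0}
  ]
}}

```text
time_s: 13.4
eef_pos: [0.4603, -0.1664, 0.1076]
tool_rot: [0.0, 0.069, 0.998, -0.0]
contact_force: [-1.3, -0.5, -4.2]
grip_width: 0.0189
gripper_force: 99.4
```

Request:
{"name": "drive_tool", "arguments": {
  "series": [
    {"linear":[0,0,0.0005],"roll":0},
    {"linear":[0,0,0.001],"roll":0},
    {"linear":[0,0,0.001],"roll":0}
  ]
}}

```text
time_s: 13.78
eef_pos: [0.4602, -0.1664, 0.1067]
tool_rot: [0.0, 0.069, 0.998, -0.0]
contact_force: [-4.2, -0.5, -0.9]
grip_width: 0.0181
gripper_force: 100.0
```

```bash
python3 -c "
from h import *
tgt()"
```

```text
t 13.78 pos [ 0.4602 -0.1664  0.1067] yaw 172.03 F [-4.2 -0.5 -0.9] T [-0.21  0.34 -0.06] w 0.0181 tilt 0.0
```

Request:
{"name": "drive_tool", "arguments": {
  "series": [
    {"linear":[0,0.0031,-0.0005],"roll":1.75},
    {"linear":[-0.0002,0.0062,-0.0005],"roll":3.5},
    {"linear":[-0.0008,0.0124,-0.0005],"roll":7},
    {"linear":[-0.0017,0.0186,-0.0005],"roll":10.5},
    {"linear":[-0.003,0.0247,-0.0005],"roll":14},
    {"linear":[-0.003,0.0247,-0.0005],"roll":14}
  ]
}}

```text
time_s: 14.52
eef_pos: [0.4666, -0.142, 0.1071]
tool_rot: [-0.0, 0.191, 0.982, -0.0]
contact_force: [-2.8, -0.7, -3.1]
grip_width: 0.0185
gripper_force: 99.8
```

```bash
cat >> h.py <<'E'
def turn(L=.102):
    o=telemetry.get_obs();q=o['tool_rot'];R=Ro.from_quat([q[1],q[2],q[3],q[0]]).as_matrix()
    f=R.T@o['contact_force'];m=R.T@o['ft_torque']
    print('t',round(o['time_s'],2),'pos',np.round(o['eef_pos'],4),'yaw',round(np.degrees(np.arctan2(R[1,0],R[0,0])),2),'Ftool',np.round(f,1),'Ttool',np.round(m,2),'M',round(f[1]*L+m[2],2))
E
python3 -c "
from h import *
turn()"
```

```text
t 14.53 pos [ 0.4666 -0.142   0.1071] yaw 158.03 Ftool [ 2.3 -1.7  3.1] Ttool [0.36 0.25 0.25] M 0.08
```

Request:
{"name": "drive_tool", "arguments": {
  "series": [
    {"linear":[0.0003,0.0013,0],"roll":0.75},
    {"linear":[0.0003,0.0027,0],"roll":1.5},
    {"linear":[0.0002,0.004,0],"roll":2.25},
    {"linear":[0.0002,0.0053,0],"roll":3},
    {"linear":[0.0002,0.0053,0],"roll":3}
  ]
}}

```text
time_s: 15.15
eef_pos: [0.4685, -0.1373, 0.1071]
tool_rot: [-0.0, 0.216, 0.976, 0.0]
contact_force: [-1.8, 0.9, -1.8]
grip_width: 0.0183
gripper_force: 99.8
```

```bash
python3 -c "
from h import *
turn()"
```

```text
t 15.15 pos [ 0.4685 -0.1373  0.1071] yaw 155.03 Ftool [2.  0.  1.8] Ttool [0.01 0.08 0.01] M 0.01
```

Request:
{"name": "drive_tool", "arguments": {
  "series": [
    {"linear":[0.0003,0.0013,0],"roll":0.75},
    {"linear":[0.0003,0.0027,0],"roll":1.5},
    {"linear":[0.0002,0.004,0],"roll":2.25},
    {"linear":[0.0002,0.0053,0],"roll":3},
    {"linear":[0.0002,0.0053,0],"roll":3}
  ]
}}

```text
time_s: 15.78
eef_pos: [0.4707, -0.1325, 0.1071]
tool_rot: [0.0, 0.242, 0.97, -0.0]
contact_force: [1.5, 1.0, -3.1]
grip_width: 0.0184
gripper_force: 99.6
```

```bash
python3 -c "
from h import *
turn()"
```

```text
t 15.78 pos [ 0.4707 -0.1325  0.1071] yaw 152.03 Ftool [-0.9  1.6  3.1] Ttool [-0.31 -0.4  -0.24] M -0.08
```

Request:
{"name": "drive_tool", "arguments": {
  "series": [
    {"linear":[0,0.0013,0],"roll":0.75},
    {"linear":[0,0.0027,0],"roll":1.5},
    {"linear":[-0.0001,0.004,0],"roll":2.25},
    {"linear":[-0.0001,0.0053,0],"roll":3}
  ]
}}

```text
time_s: 16.27
eef_pos: [0.4733, -0.1277, 0.1071]
tool_rot: [0.0, 0.267, 0.964, 0.0]
contact_force: [2.6, 1.7, -3.8]
grip_width: 0.0186
gripper_force: 99.7
```

```bash
python3 -c "
from h import *
turn()"
```

```text
t 16.27 pos [ 0.4733 -0.1277  0.1071] yaw 148.99 Ftool [-1.4  2.8  3.8] Ttool [-0.7  -0.52 -0.38] M -0.1
```

Request:
{"name": "drive_tool", "arguments": {
  "series": [
    {"linear":[-0.0003,0.0018,0],"roll":0.75},
    {"linear":[-0.0003,0.0032,0],"roll":1.5},
    {"linear":[-0.0004,0.0045,0],"roll":2.25},
    {"linear":[-0.0004,0.0058,0],"roll":3}
  ]
}}

```text
time_s: 16.77
eef_pos: [0.4764, -0.1229, 0.1071]
tool_rot: [-0.0, 0.292, 0.956, 0.0]
contact_force: [0.1, 2.1, -2.8]
grip_width: 0.0183
gripper_force: 99.9
```

```bash
python3 -c "
from h import *
turn()"
```

```text
t 16.77 pos [ 0.4764 -0.1229  0.1071] yaw 145.99 Ftool [1.1 1.8 2.8] Ttool [-0.39 -0.06 -0.37] M -0.19
```

Request:
{"name": "drive_tool", "arguments": {
  "series": [
    {"linear":[0.0002,0.0016,0],"roll":0.75},
    {"linear":[0.0002,0.003,0],"roll":1.5},
    {"linear":[0.0001,0.0043,0],"roll":2.25},
    {"linear":[0.0001,0.0056,0],"roll":3}
  ]
}}

```text
time_s: 17.27
eef_pos: [0.4796, -0.1183, 0.1071]
tool_rot: [0.0, 0.317, 0.948, 0.0]
contact_force: [-0.3, 1.1, -3.6]
grip_width: 0.0184
gripper_force: 99.8
```

```bash
python3 -c "
from h import *
turn()"
```

```text
t 17.27 pos [ 0.4796 -0.1183  0.1071] yaw 142.98 Ftool [0.9 0.7 3.6] Ttool [-0.35 -0.12 -0.28] M -0.2
```

Request:
{"name": "drive_tool", "arguments": {
  "series": [
    {"linear":[0.0001,0.0014,0],"roll":0.75},
    {"linear":[0.0001,0.0028,0],"roll":1.5},
    {"linear":[0,0.0041,0],"roll":2.25},
    {"linear":[0,0.0054,0],"roll":3}
  ]
}}

```text
time_s: 17.77
eef_pos: [0.4829, -0.114, 0.1071]
tool_rot: [0.0, 0.342, 0.94, 0.0]
contact_force: [1.6, 1.9, -3.8]
grip_width: 0.0182
gripper_force: 99.8
```

```bash
python3 -c "
from h import *
turn()"
```

```text
t 17.77 pos [ 0.4829 -0.114   0.1071] yaw 139.99 Ftool [0.  2.5 3.8] Ttool [-0.51 -0.26 -0.36] M -0.1
```

Request:
{"name": "drive_tool", "arguments": {
  "series": [
    {"linear":[0,0.0016,0],"roll":0.75},
    {"linear":[0,0.003,0],"roll":1.5},
    {"linear":[-0.0001,0.0043,0],"roll":2.25},
    {"linear":[-0.0001,0.0056,0],"roll":3}
  ]
}}

```text
time_s: 18.27
eef_pos: [0.4865, -0.1098, 0.1071]
tool_rot: [0.0, 0.367, 0.93, 0.0]
contact_force: [1.2, 0.6, -2.8]
grip_width: 0.0185
gripper_force: 99.8
```

```bash
python3 -c "
from h import *
turn()"
```

```text
t 18.27 pos [ 0.4865 -0.1098  0.1071] yaw 136.99 Ftool [-0.4  1.3  2.8] Ttool [-0.48 -0.27 -0.4 ] M -0.27
```

Request:
{"name": "drive_tool", "arguments": {
  "series": [
    {"linear":[0,0.0011,0],"roll":0.5},
    {"linear":[0,0.002,0],"roll":1},
    {"linear":[0,0.0029,0],"roll":1.5},
    {"linear":[0,0.0037,0],"roll":2}
  ]
}}

```text
time_s: 18.77
eef_pos: [0.489, -0.1071, 0.1071]
tool_rot: [0.0, 0.383, 0.924, 0.0]
contact_force: [1.0, 1.3, -4.2]
grip_width: 0.0185
gripper_force: 99.8
```

```bash
python3 -c "
from h import *
turn()"
```

```text
t 18.77 pos [ 0.489  -0.1071  0.1071] yaw 135.0 Ftool [0.2 1.6 4.2] Ttool [-0.5  -0.33 -0.33] M -0.16
```

Still running down (37° turned). I continue in small steps.

Request:
{"name": "drive_tool", "arguments": {
  "series": [
    {"linear":[0,0.0011,0],"roll":0.5},
    {"linear":[0,0.002,0],"roll":1},
    {"linear":[0,0.0029,0],"roll":1.5},
    {"linear":[0,0.0038,0],"roll":2},
    {"linear":[0,0.0047,0],"roll":2.5}
  ]
}}

```text
time_s: 19.4
eef_pos: [0.4924, -0.1038, 0.1071]
tool_rot: [0.0, 0.403, 0.915, 0.0]
contact_force: [2.5, 0.1, -4.1]
grip_width: 0.0187
gripper_force: 99.8
```

```bash
python3 -c "
from h import *
turn()"
```

```text
t 19.4 pos [ 0.4924 -0.1038  0.1071] yaw 132.5 Ftool [-1.6  1.9  4.1] Ttool [-0.4  -0.43 -0.31] M -0.12
```

Request:
{"name": "drive_tool", "arguments": {
  "series": [
    {"linear":[0,0.0012,0],"roll":0.5},
    {"linear":[-0.0001,0.0021,0],"roll":1},
    {"linear":[-0.0002,0.003,0],"roll":1.5},
    {"linear":[-0.0002,0.0039,0],"roll":2},
    {"linear":[-0.0002,0.0048,0],"roll":2.5}
  ]
}}

```text
time_s: 20.02
eef_pos: [0.4958, -0.1007, 0.107]
tool_rot: [-0.0, 0.423, 0.906, -0.0]
contact_force: [-0.1, -0.1, -3.2]
grip_width: 0.0184
gripper_force: 99.9
```

```bash
python3 -c "
from h import *
turn()"
```

```text
t 20.02 pos [ 0.4958 -0.1007  0.107 ] yaw 130.0 Ftool [-0.  -0.2  3.2] Ttool [ 0.21 -0.38 -0.45] M -0.47
```

Request:
{"name": "drive_tool", "arguments": {
  "series": [
    {"linear":[0,0.0007,0],"roll":0.4},
    {"linear":[0,0.0014,0],"roll":0.8},
    {"linear":[0,0.0014,0],"roll":0.8}
  ]
}}

```text
time_s: 20.4
eef_pos: [0.4969, -0.0998, 0.107]
tool_rot: [-0.0, 0.429, 0.903, -0.0]
contact_force: [-2.1, -1.2, -4.0]
grip_width: 0.018
gripper_force: 99.9
```

```bash
python3 -c "
from h import *
turn()"
```

```text
t 20.4 pos [ 0.4969 -0.0998  0.107 ] yaw 129.23 Ftool [ 0.4 -2.4  4. ] Ttool [ 0.36 -0.27 -0.46] M -0.7
```

Request:
{"name": "drive_tool", "arguments": {
  "series": [
    {"linear":[0,0.0007,0],"roll":0.4},
    {"linear":[0,0.0014,0],"roll":0.8},
    {"linear":[0,0.0014,0],"roll":0.8}
  ]
}}

```text
time_s: 20.78
eef_pos: [0.498, -0.0989, 0.107]
tool_rot: [-0.0, 0.435, 0.9, -0.0]
contact_force: [-1.9, -1.4, -2.8]
grip_width: 0.0184
gripper_force: 100.0
```

```bash
python3 -c "
from h import *
turn()"
```

```text
t 20.77 pos [ 0.498  -0.0989  0.107 ] yaw 128.43 Ftool [ 0.1 -2.3  2.8] Ttool [ 0.71 -0.26 -0.53] M -0.77
```

```bash
cat >> h.py <<'E'
def avg(n=6,L=.102):
    A=[]
    for i in range(n):
        o=telemetry.get_obs();q=o['tool_rot'];R=Ro.from_quat([q[1],q[2],q[3],q[0]]).as_matrix()
        f=R.T@o['contact_force'];m=R.T@o['ft_torque'];A.append([*f,*m,f[1]*L+m[2]]);optics.capture('scene')
    A=np.array(A);print('F,T,M',np.round(A.mean(0),2),'sd',np.round(A.std(0),2))
E
python3 -c "
from h import *
avg();turn()"
```

```text
F,T,M [ 0.62 -2.94  3.47  0.67 -0.2  -0.54 -0.84] sd [0.41 0.64 0.63 0.03 0.05 0.03 0.06]
t 21.07 pos [ 0.498  -0.0989  0.107 ] yaw 128.43 Ftool [ 1.2 -3.5  3.1] Ttool [ 0.71 -0.16 -0.52] M -0.88
```

Request:
{"name": "drive_tool", "arguments": {
  "series": [
    {"linear":[0,0.0006,0],"roll":0.35},
    {"linear":[0,0.0012,0],"roll":0.7}
  ]
}}

```text
time_s: 21.32
eef_pos: [0.499, -0.0981, 0.107]
tool_rot: [-0.0, 0.441, 0.898, -0.0]
contact_force: [-2.6, -1.2, -2.8]
grip_width: 0.0183
gripper_force: 100.0
```

```bash
python3 -c "
from h import *
avg();turn()"
```

```text
F,T,M [ 1.33 -3.42  3.51  0.79 -0.11 -0.6  -0.95] sd [0.54 0.39 0.73 0.04 0.03 0.04 0.07]
t 21.62 pos [ 0.499  -0.0982  0.1071] yaw 127.74 Ftool [ 1.  -3.5  3.4] Ttool [ 0.81 -0.05 -0.56] M -0.92
```

Request:
{"name": "drive_tool", "arguments": {
  "series": [
    {"linear":[0,0.0004,0],"roll":0.2},
    {"linear":[0,0.0007,0],"roll":0.4}
  ]
}}

```text
time_s: 21.88
eef_pos: [0.4996, -0.0977, 0.1071]
tool_rot: [-0.0, 0.444, 0.896, 0.0]
contact_force: [-4.1, 0.2, -3.0]
grip_width: 0.0184
gripper_force: 100.0
```

```bash
python3 -c "
from h import *
avg();turn()"
```

```text
F,T,M [ 1.4  -2.95  3.23  0.71  0.   -0.55 -0.85] sd [0.67 0.61 0.54 0.03 0.05 0.03 0.07]
t 22.18 pos [ 0.4996 -0.0977  0.1071] yaw 127.34 Ftool [ 0.9 -3.1  3. ] Ttool [ 0.68  0.02 -0.54] M -0.86
```

Request:
{"name": "drive_tool", "arguments": {
  "series": [
    {"linear":[0,0.0004,0],"roll":0.25},
    {"linear":[0,0.0009,0],"roll":0.5}
  ]
}}

```text
time_s: 22.42
eef_pos: [0.5004, -0.0971, 0.1071]
tool_rot: [-0.0, 0.448, 0.894, 0.0]
contact_force: [-3.2, -0.6, -3.2]
grip_width: 0.0186
gripper_force: 100.0
```

```bash
python3 -c "
from h import *
avg();turn()"
```

```text
F,T,M [ 2.01 -2.62  3.13  0.59  0.12 -0.55 -0.82] sd [0.41 0.35 0.48 0.04 0.02 0.02 0.04]
t 22.73 pos [ 0.5003 -0.0972  0.1071] yaw 126.84 Ftool [ 1.1 -2.8  3.5] Ttool [ 0.53  0.18 -0.56] M -0.85
```

Request:
{"name": "drive_tool", "arguments": {
  "series": [
    {"linear":[0.0002,0.0006,0],"roll":0.35},
    {"linear":[0.0003,0.0012,0],"roll":0.7}
  ]
}}

```text
time_s: 22.98
eef_pos: [0.5014, -0.0963, 0.1071]
tool_rot: [0.0, 0.453, 0.891, 0.0]
contact_force: [-0.3, -2.3, -3.8]
grip_width: 0.0183
gripper_force: 100.0
```

```bash
python3 -c "
from h import *
avg();turn()"
```

```text
F,T,M [-0.77 -1.35  4.56  0.32 -0.33 -0.54 -0.68] sd [0.81 0.3  0.58 0.06 0.06 0.03 0.05]
t 23.27 pos [ 0.5013 -0.0964  0.1071] yaw 126.14 Ftool [-0.9 -0.4  5.4] Ttool [ 0.26 -0.45 -0.56] M -0.6
```

Request:
{"name": "drive_tool", "arguments": {
  "series": [
    {"linear":[0,0.0003,0],"roll":0.2},
    {"linear":[0,0.0006,0],"roll":0.4}
  ]
}}

```text
time_s: 23.52
eef_pos: [0.5018, -0.0959, 0.1071]
tool_rot: [0.0, 0.456, 0.89, 0.0]
contact_force: [1.3, -1.2, -5.2]
grip_width: 0.0182
gripper_force: 99.8
```

```bash
python3 -c "
from h import *
avg(4);turn()"
```

```text
F,T,M [-1.67  0.41  5.06  0.01 -0.6  -0.63 -0.59] sd [0.31 0.33 0.71 0.07 0.03 0.03 0.04]
t 23.73 pos [ 0.5018 -0.0959  0.1071] yaw 125.74 Ftool [-1.4  0.3  5.1] Ttool [-0.03 -0.66 -0.62] M -0.59
```

Request:
{"name": "drive_tool", "arguments": {
  "series": [
    {"linear":[0,-0.0018,0],"roll":-1},
    {"linear":[0,-0.0036,0],"roll":-2},
    {"linear":[-0.0002,-0.0053,0],"roll":-3},
    {"linear":[-0.0002,-0.0071,0],"roll":-4},
    {"linear":[-0.0004,-0.0089,0],"roll":-5},
    {"linear":[-0.0006,-0.0107,0],"roll":-6},
    {"linear":[-0.0006,-0.0107,0],"roll":-6}
  ]
}}

```text
time_s: 24.6
eef_pos: [0.4934, -0.1027, 0.1072]
tool_rot: [0.0, 0.409, 0.913, 0.0]
contact_force: [5.1, -1.6, -5.3]
grip_width: 0.0188
gripper_force: 99.5
```

```bash
python3 -c "
from h import *
avg(4);turn()"
```

```text
F,T,M [-5.15  2.22  5.2  -0.45 -1.17 -0.24 -0.01] sd [0.41 0.34 0.14 0.05 0.03 0.03 0.06]
t 24.8 pos [ 0.4934 -0.1027  0.1072] yaw 131.72 Ftool [-5.2  1.7  6.1] Ttool [-0.46 -1.18 -0.19] M -0.02
```

Request:
{"name": "drive_tool", "arguments": {
  "series": [
    {"linear":[-0.0006,-0.0012,0],"roll":-1},
    {"linear":[-0.0011,-0.003,0],"roll":-2},
    {"linear":[-0.0011,-0.003,0],"roll":-2}
  ]
}}

```text
time_s: 25.18
eef_pos: [0.4911, -0.1052, 0.107]
tool_rot: [-0.001, 0.393, 0.92, 0.0]
contact_force: [-2.3, 1.5, -2.1]
grip_width: 0.0183
gripper_force: 99.8
```

```bash
python3 -c "
from h import *
avg(4);turn()"
```

```text
F,T,M [ 2.99 -0.6   1.76  0.14  0.14  0.08  0.02] sd [0.63 0.49 0.43 0.07 0.06 0.05 0.06]
t 25.38 pos [ 0.4913 -0.1052  0.107 ] yaw 133.73 Ftool [ 4.1 -0.7  0.6] Ttool [0.25 0.31 0.08] M 0.01
```

Request:
{"name": "drive_tool", "arguments": {
  "series": [
    {"linear":[0.0005,0,-0.001],"roll":0},
    {"linear":[0.0005,0,-0.003],"roll":0},
    {"linear":[0.0005,0,-0.006],"roll":0},
    {"linear":[0.0005,0,-0.01],"roll":0},
    {"linear":[0.0005,0,-0.015],"roll":0},
    {"linear":[0.0005,0,-0.022],"roll":0},
    {"linear":[0.0005,0,-0.04],"roll":0},
    {"linear":[0.0005,0,-0.06],"roll":0}
  ]
}}

```text
time_s: 26.38
eef_pos: [0.4912, -0.105, 0.1679]
tool_rot: [-0.0, 0.393, 0.92, 0.0]
contact_force: [1.4, -0.6, -6.4]
grip_width: 0.0185
gripper_force: 99.1
```

```bash
python3 -c "
from h import *
avg(2)
save('scene','s5')
tgt((.5889,.2195,.165,188.5))"
```

```text
F,T,M [-2.08  0.49  4.29 -0.05 -0.04 -0.    0.05] sd [0.63 0.12 2.12 0.03 0.08 0.03 0.04]
t 26.52 pos [ 0.4919 -0.1053  0.1678] yaw 133.74 F [-0.  -0.6 -7.2] T [ 0.01  0.06 -0.02] w 0.0186 tilt 0.11
[0.1676 0.2946 0.0027] roll -54.8
```

View pics/s5.png

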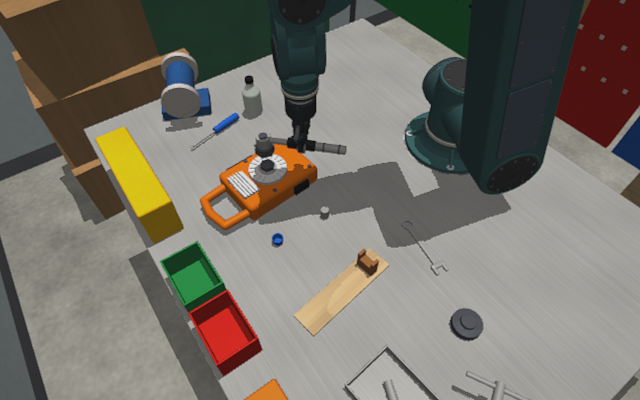

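The view shows the wrench lifted clear: head at ~(264,142), nut at (267,165). The empty rest runs from (310,325) to (380,260), with its fork at (367,262), and nothing else has moved. Now I return it.

Request:
{"name": "drive_tool", "arguments": {
  "series": [
    {"linear":[0.01,0.018,0],"roll":-4},
    {"linear":[0.034,0.06,0],"roll":-12},
    {"linear":[0.058,0.102,0],"roll":-20},
    {"linear":[0.082,0.144,0],"roll":-28},
    {"linear":[0.106,0.186,0],"roll":-36},
    {"linear":[0.13,0.228,0],"roll":-44},
    {"linear":[0.154,0.27,0],"roll":-51},
    {"linear":[0.168,0.295,0],"roll":-54.8}
  ]
}}

```text
time_s: 27.52
eef_pos: [0.5883, 0.2224, 0.1657]
tool_rot: [-0.001, -0.077, 0.997, -0.0]
contact_force: [-0.6, -0.3, -7.1]
grip_width: 0.018
gripper_force: 99.5
```

Request:
{"name": "drive_tool", "arguments": {
  "series": [
    {"linear":[0,0,0.02],"roll":0},
    {"linear":[0,0,0.05],"roll":0},
    {"linear":[0,0,0.07],"roll":0},
    {"linear":[0,0,0.07],"roll":0},
    {"linear":[0,0,0.07],"roll":0}
  ]
}}

```text
time_s: 28.15
eef_pos: [0.5886, 0.2203, 0.0975]
tool_rot: [0.0, -0.074, 0.997, 0.0]
contact_force: [0.1, 0.3, -6.4]
grip_width: 0.0186
gripper_force: 99.3
```

Run:
```python
from h import *
tgt((.5889,.2195,.095,188.5),(.5889,.2195,.037,188.5))
im=save('scene','s6')[:,:,::-1]
cv2.imwrite('pics/c6.png',cv2.resize(im[232:337,280:410],(780,630)[:2],interpolation=cv2.INTER_CUBIC)[:600])
```

```text
t 28.15 pos [0.5886 0.2203 0.0975] yaw -171.47 F [ 0.1  0.3 -6.4] T [0.02 0.04 0.  ] w 0.0186 tilt 0.02
[-0.0002 -0.0008  0.0025] roll 0.0
[-0.0002 -0.0008  0.0605] roll 0.0
```

View pics/c6.png

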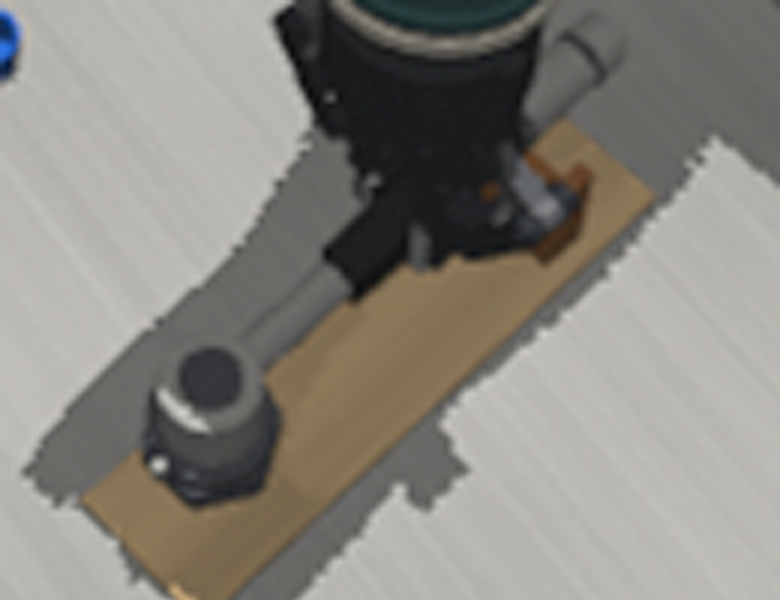

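Run:
```python
from h import *
h=atz('scene',(315,294.5),.1245);t=atz('scene',(378.5,238.5),.1255);h0=atz('scene',(315.5,306.5),.062);t0=atz('scene',(378,252.5),.063)
print(h,t,np.degrees(np.arctan2(*(h-t)[1::-1])),h0,t0,np.degrees(np.arctan2(*(h0-t0)[1::-1])))
```

```text
[0.68908544 0.23541218 0.1245    ] [0.48547746 0.20625596 0.1255    ] 8.149232500911298 [0.68895766 0.23617629 0.062     ] [0.48176325 0.21065474 0.063     ] 7.0221408228811715
```

Head and yaw match the original pose to about 1 mm and 1°. I lower it.

Request:
{"name": "drive_tool", "arguments": {
  "series": [
    {"linear":[0,-0.0008,0.015],"roll":0},
    {"linear":[0,-0.0008,0.03],"roll":0},
    {"linear":[0,-0.0008,0.042],"roll":0},
    {"linear":[0,-0.0008,0.05],"roll":0},
    {"linear":[0,-0.0008,0.055],"roll":0},
    {"linear":[0,-0.0008,0.058],"roll":0},
    {"linear":[0,-0.0008,0.06],"roll":0},
    {"linear":[0,-0.0008,0.06],"roll":0}
  ]
}}

```text
time_s: 29.2
eef_pos: [0.5886, 0.2194, 0.0372]
tool_rot: [0.0, -0.074, 0.997, -0.0]
contact_force: [-0.3, -0.3, -6.6]
grip_width: 0.0186
gripper_force: 99.6
```

```bash
python3 -c "
from h import *
tgt()"
```

```text
t 29.2 pos [0.5886 0.2194 0.0372] yaw -171.47 F [-0.3 -0.3 -6.6] T [ 0.02  0.02 -0.01] w 0.0186 tilt 0.01
```

Request:
{"name": "drive_tool", "arguments": {
  "series": [
    {"linear":[0,0,0.0007],"roll":0},
    {"linear":[0,0,0.0014],"roll":0},
    {"linear":[0,0,0.002],"roll":0},
    {"linear":[0,0,0.0025],"roll":0},
    {"linear":[0,0,0.0025],"roll":0}
  ]
}}

```text
time_s: 29.82
eef_pos: [0.5886, 0.2195, 0.035]
tool_rot: [0.0, -0.074, 0.997, 0.0]
contact_force: [-4.1, -0.0, 4.0]
grip_width: 0.0184
gripper_force: 101.0
```

```bash
python3 -c "
from h import *
tgt()"
```

```text
t 29.82 pos [0.5886 0.2195 0.035 ] yaw -171.47 F [-4.1 -0.   4. ] T [-0.21  0.7  -0.01] w 0.0184 tilt 0.03
```

Request:
{"name": "drive_tool", "arguments": {
  "series": [
    {"linear":[0,0,-0.0007],"roll":0},
    {"linear":[0,0,-0.0007],"roll":0}
  ]
}}

```text
time_s: 30.08
eef_pos: [0.5885, 0.2195, 0.0351]
tool_rot: [-0.0, -0.074, 0.997, 0.0]
contact_force: [-1.0, -0.4, -2.3]
grip_width: 0.0186
gripper_force: 100.0
```

Request:
{"name": "drive_tool", "arguments": {
  "series": [
    {"linear":[0,0,0],"roll":0},
    {"linear":[0,0,0],"roll":0},
    {"linear":[0,0,0],"roll":0},
    {"linear":[0,0,0],"roll":0},
    {"linear":[0,0,0],"roll":0}
  ],
  "jaw": 0.3
}}

```text
time_s: 30.7
eef_pos: [0.5885, 0.2195, 0.0353]
tool_rot: [0.0, -0.074, 0.997, 0.0]
contact_force: [1.8, -0.3, 0.3]
grip_width: 0.0557
gripper_force: 0.0
```

Request:
{"name": "drive_tool", "arguments": {
  "series": [
    {"linear":[0,0,-0.01],"roll":0},
    {"linear":[0,0,-0.03],"roll":0},
    {"linear":[0,0,-0.06],"roll":0},
    {"linear":[0,0,-0.1],"roll":0},
    {"linear":[0,0,-0.15],"roll":0},
    {"linear":[0,0,-0.2],"roll":0},
    {"linear":[0.05,0,-0.22],"roll":0},
    {"linear":[0.1,0,-0.22],"roll":0}
  ]
}}

```text
time_s: 31.7
eef_pos: [0.4892, 0.2046, 0.2573]
tool_rot: [0.002, -0.074, 0.997, 0.0]
contact_force: [-0.3, 0.4, -0.4]
grip_width: 0.0555
gripper_force: 0.0
```

Request:
{"name": "drive_tool", "arguments": {
  "series": [
    {"linear":[0.05,0.03,0],"roll":0},
    {"linear":[0.1,0.05,0],"roll":0},
    {"linear":[0.13,0.05,0],"roll":0},
    {"linear":[0.13,0.05,0],"roll":0}
  ]
}}

```text
time_s: 32.2
eef_pos: [0.352, 0.2347, 0.2564]
tool_rot: [0.001, -0.075, 0.997, 0.0]
contact_force: [0.7, 0.2, 0.6]
grip_width: 0.0556
gripper_force: 0.0
```

Run:
```python
from h import *
tgt()
s=save('scene','s7');t=save('top','t7')
f=lambda im,x,y:cv2.resize(im[y-37:y+37,x-50:x+50],(400,296),interpolation=cv2.INTER_CUBIC)
cv2.imwrite('pics/c7.png',np.vstack([np.hstack([f(s,343,285),f(t,260,181)]),np.hstack([f(s,267,167),f(t,394,183)])])[:,:,::-1])
```

```text
t 32.2 pos [0.352  0.2347 0.2564] yaw -171.39 F [0.7 0.2 0.6] T [ 0.01  0.03 -0.06] w 0.0556 tilt 0.09
```

View pics/c7.png

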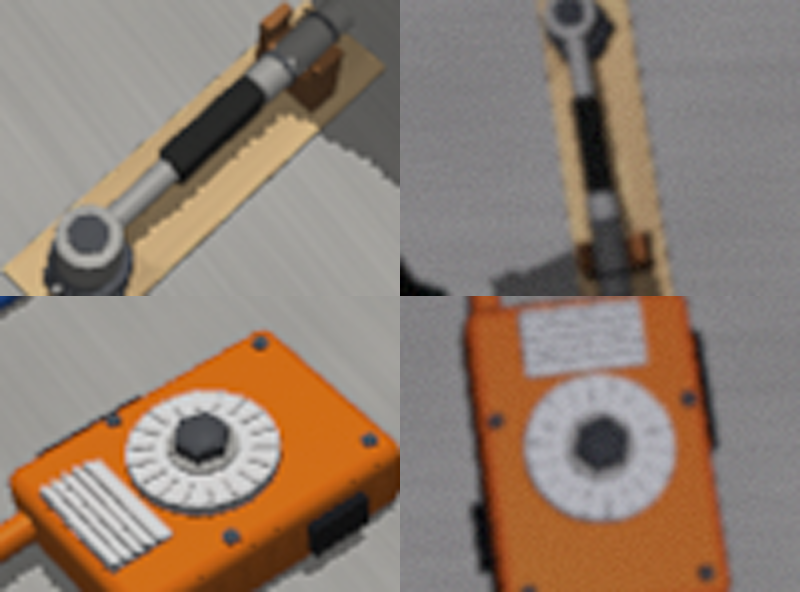

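The wrench lies back as it started, with its head at scene (315.5,306.5) and its tail in the fork. The nut has turned and the robot is clear, so I hand in.

```bash
python3 -c "
from h import *
print(bot.close_job())"
```

```text
the job is handed in; nothing more can be done
None
```

The nut was turned clockwise about 46° until the wrench clicked (read from the measured torque peaking near 0.95 N m and falling to about 0.6), and the wrench is back in its rest as it lay, with the job handed in at about 32 s; no verdict came back.

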